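# Roll the specimen tube onto the reading line

### The arm

A 6-joint arm with a two-finger parallel gripper is mounted at the origin on a cart in front of the work surface, level with it; the furniture and walls round the work are solid. World frame = base frame: x ahead of the robot, y to its left, z up, the work surface at z = 0. Lengths are in mm, angles in rad, forces in N, time in s.
With the tool pointing down it reaches from about 275 to 825 mm from the base axis. Payload 5.2 kg.
Tool frame: the origin (TCP) lies at the very end of the fingers, on their centre line; the grasp point (between the pads) lies 19 mm behind it; z points along the fingers, y is the direction in which the jaws open and shut (so a half turn about z gives the same grasp; the last joint's range is limited). The gripper opens to 93 mm and grips with 3 to 60 N. Pads are 15 mm wide; open, the fingers measure 128 mm over their backs; the gripper's body (75 mm by 188 mm) begins 65 mm behind the grasp point.
Start: joints at [1.078, 0.259, 1.535, -0, 1.348, -0.203], TCP at [157.146, 527.077, 218.653] pointing down, gripper open.
Joint ranges: [-3.14, 3.14], [-0.91, 2.08], [0.19, 2.58], [-1.22, 4.36], [0.22, 2.71], [-3.12, 3.12]. Speed limits (rad/s): [2.57, 2.57, 3.14, 3.14, 3.14, 3.14].

### API

Orientations are given as [roll, pitch, yaw] about the fixed x, y, z axes, in that order (R = Rz(yaw) Ry(pitch) Rx(roll)).
In Python, from bench import robot gives the robot as it stands. The module is installed in compiled form; this text tells all that it offers. Calls block until the motion is done:
- robot.move_ptp(position, orientation): joint-space move of the TCP to a pose.
- robot.move_linear(position, ori=None, speed=150, f_stop=None): straight line of the TCP; ori=None keeps the orientation; speed is the mean speed in mm/s. With f_stop (N) it stops when the force on the tool has changed by that much, and returns True; else False.
- robot.move_j(angles): joint-space move.
- robot.move_gripper(opening): opening from 0.0 (shut) to 1.0 (fully open); the grip force is fixed at half the most; returns when the fingers have stopped.
- robot.sleep(seconds).
- robot.inverse_kinematics(position, orientation): joint angles nearest the present ones, or None.
- robot.get_image(name): name is "side" or "top" or "wrist"; returns a dict with "img" (480x640x3 uint8, blue, green, red), "fovy" (degrees; the focal length in pixels is half the picture's height over the tangent of half this angle, whatever the lens; pixels are square), "cx", "cy" (the principal point, pixels), "eye" and "orientation" of the camera in the world. Camera axes: x right, y down, z forward; pixel columns grow to the right and rows downward; lengths in mm; the calibration is good to about 2 mm. A picture is of the moment at which its call begins. There is no depth.
A pose or a line that the arm cannot do raises robot.MotionError and nothing moves.
- robot.hand_in(): hands the job in, once; it reports no verdict.
Readings, each from a call of its own:
- robot.current_t(): time.
- robot.current_qpos(): joint angles.
- robot.current_joint_vel(): joint speeds.
- robot.current_joint_efforts(): joint torques, N m.
- robot.current_tcp_pos(): TCP position.
- robot.current_eef_rot(): TCP orientation.
- robot.current_contact_force(): force on the tool from outside, world axes, zero at the start.
- robot.current_ft_torque(): the same for the moment, N m.
- robot.current_gripper_width(): opening from 0.0 (shut) to 1.0 (fully open).
Only numpy, scipy, OpenCV 4.12 (cv2) and the standard library are available. Lean on these libraries where they do the work, as an engineer would, in place of code of your own. Each camera call takes 0.05 s, during which the arm holds its last target. There are 200 camera calls.

### The job

Use the fingertips to roll the tube lying on the white reading board over the board until it lies squarely along the black line, centred over the line's width and at rest. Then press the round button on the board fully down and let it come back up. Do not grasp or lift the tube, and leave the vial, the stopper and the brass weight where they stand.

Things in the scene. Friction and masses are not known exactly. Their poses are not given: they have to be found in the camera images.
- board: white flat reading board, fixed, 200 (own x, along the line) x 260 (own y) x 8 mm. Origin: centre of its underside, on the bench; own z up. A fingertip that pushes along the tube's top with about 5 N does not slip and travels twice as far as the tube, so a 22 mm wide tip runs off the top after 22 mm of rolling: use short strokes, each begun with the front of the tip on the tube's top.
- line_mid (a point): middle of the black reading line, on the board's upper face; the line is 180 mm long, 4 mm wide, runs along the board's own x, with a short cross tick at each end. Axes as the board's. Seen from here the tube starts 36 to 60 mm away on the +y side, about parallel to the line.
- tube: closed aluminium specimen tube with a grey screw cap: one smooth loose cylinder 110 mm long, 26 mm in diameter, about 0.09 kg, lying on the board. Origin: its centre, on its axis, 13 mm above the board's upper face. Own x is the long axis (cap at +x); own z points to the paper label strip, which starts uppermost. It rolls freely with little coasting.
- button_top (a point): centre of the top face of the round black button (24 mm diameter) in a grey housing fixed on the board, in the corner on the board's -x +y side, beyond the tube's starting place. It is pressed straight down.
- button (a joint): travel of the button in m: 0 up, 0.006 fully down; it springs back, fully down takes about 4 N.
- vial_2: bystander: small sample vial with a black cap, standing on the bench beyond the board's +x edge, 28 mm diameter, 66 mm tall. Origin: centre of its underside.
- stopper_1: bystander: red rubber stopper on the bench beyond the board's +x edge, 30 mm diameter, 27 mm tall. Origin: centre of its underside.
- brass_weight: bystander: brass weight with a knob on the bench beyond the board's -y edge, 31 mm diameter, 47 mm tall. Origin: centre of its underside.
Mind the look-alikes: they are no part of the job. Leave any orange look-alike of the tube alone.

How it is judged:
By the outcome, as a careful person would: the job done as asked, in the order asked, and still so for the second after the job is handed in, with the robot touching nothing.
It also fails if it takes over 56 s, if anything falls off the work surface, if the arm or the gripper's body presses on something with over 40 N, if the wrist force passes 120 N, or if a joint passes its speed limit or range.

## Working session

There is one attempt and no reset: what is moved stays moved. The work goes in short steps, each a Python script; the robot and the scene stay as the last script left them, time stands still between calls to the robot, and variables do not carry over. Pictures are saved under pics/ and viewed, about 8 in all and at most 12, crops included, and the job is handed in when it is done.

```bash
mkdir -p pics; python3 - <<'E'
from bench import robot
import cv2
for n in ("top","side"):
    d=robot.get_image(n); cv2.imwrite(f"pics/{n}0.png",d["img"]); print(n,{k:v for k,v in d.items() if k!="img"})
print(robot.current_t(),robot.current_eef_rot())
E
```

```text
top {'fovy': 57.15028255701611, 'cx': 317.50395323779696, 'cy': 233.6554746561875, 'eye': array([540.12183705,  33.77363249, 908.57730478]), 'orientation': array([-3.06506688,  0.0119524 , -1.5566516 ])}
side {'fovy': 46.86980779119658, 'cx': 314.369293083724, 'cy': 242.15426032941198, 'eye': array([571.44068053, 758.6316508 , 557.1013541 ]), 'orientation': array([-2.19129839,  0.01689335, -3.11066064])}
0.1 [-3.13997201e+00 -3.44488498e-04  2.85179952e+00]
```

View pics/top0.png

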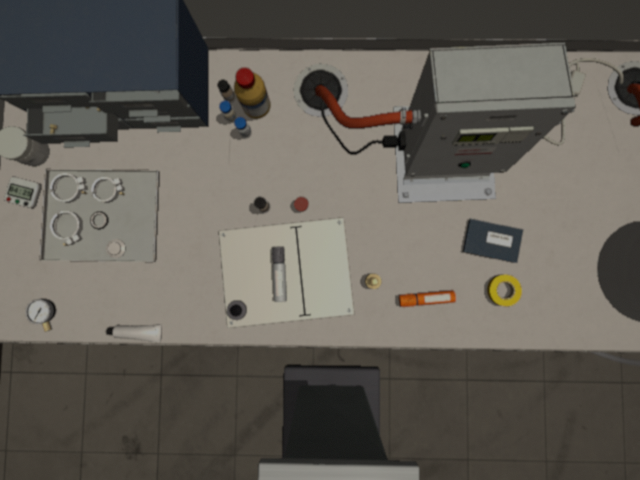

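View pics/side0.png

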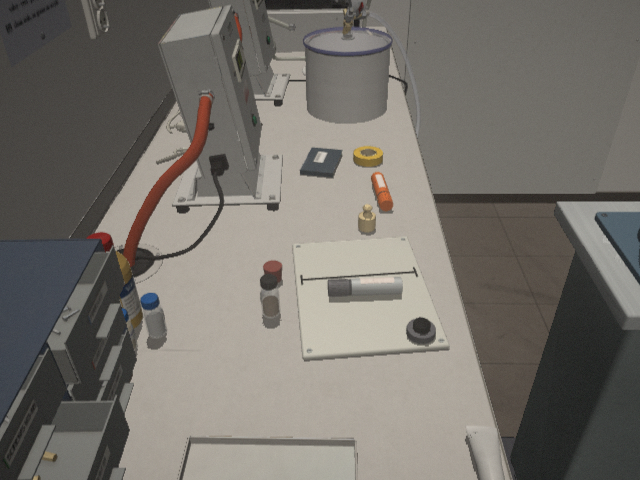

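The top view shows the board at about (285,272), the line from (296,227) to (305,316), the tube from (278,248) to (280,300) with its cap up, and the button at (236,309). The side view agrees. The orange look-alike is at (427,299) and the brass weight at (373,281). Next I'll make a rough estimate and move the wrist camera over the board.

```bash
cat >h.py <<'E'
from bench import robot
import numpy as np, cv2
from scipy.spatial.transform import Rotation as Ro
def ray(d,uv,z):
    f=240/np.tan(np.radians(d["fovy"])/2); uv=np.atleast_2d(uv).astype(float)
    v=np.c_[(uv[:,0]-d["cx"])/f,(uv[:,1]-d["cy"])/f,np.ones(len(uv))]@Ro.from_euler("xyz",d["orientation"]).as_matrix().T
    e=np.array(d["eye"]); return e+v*((z-e[2])/v[:,2])[:,None]
def proj(d,p):
    f=240/np.tan(np.radians(d["fovy"])/2); q=(np.atleast_2d(p)-d["eye"])@Ro.from_euler("xyz",d["orientation"]).as_matrix()
    return np.c_[q[:,0]/q[:,2]*f+d["cx"],q[:,1]/q[:,2]*f+d["cy"]]
E
python3 - <<'E'
from h import *
d=robot.get_image("top")
P=lambda uv,z:ray(d,uv,z)[0].round(1)
a,b=P((296,227),8),P((305,316),8); print("line",a,b,np.degrees(np.arctan2(*(a-b)[1::-1])))
c=ray(d,[(278.5,248),(279.5,300)],25).round(1);print("tube",c); print("btn",P((236,309),28))
m=(a+b)/2; yaw=np.arctan2(*(a-b)[1::-1])
for off in (np.pi/2,-np.pi/2): print(robot.inverse_kinematics([*m[:2],330],[np.pi,0,yaw+off]))
robot.move_ptp([c[:,0].mean()-40,c[:,1].mean()-10,330],[np.pi,0,yaw+np.pi/2])
w=robot.get_image("wrist"); cv2.imwrite("pics/w1.png",w["img"]); print({k:v for k,v in w.items() if k!="img"},robot.current_t())
E
```

```text
line [622.1  89.9   8. ] [441.7  68.4   8. ] 6.796430787651397
tube [[577.8 123.2  25. ]
 [474.3 119.1  25. ]]
btn [455.5 204.7  28. ]
[-0.05980535  0.18633062  1.36053785  0.          1.59472418 -0.17842544]
[-5.98053472e-02  1.86330622e-01  1.36053785e+00 -4.44089210e-16
  1.59472418e+00  2.96316721e+00]
{'fovy': 69.96584247753947, 'cx': 320.47576816291354, 'cy': 240.30476680180723, 'eye': array([476.54620072, 181.65345508, 495.13802964]), 'orientation': array([2.88537570e+00, 6.26547009e-04, 1.19134896e-01])} 2.1583
```

View pics/w1.png

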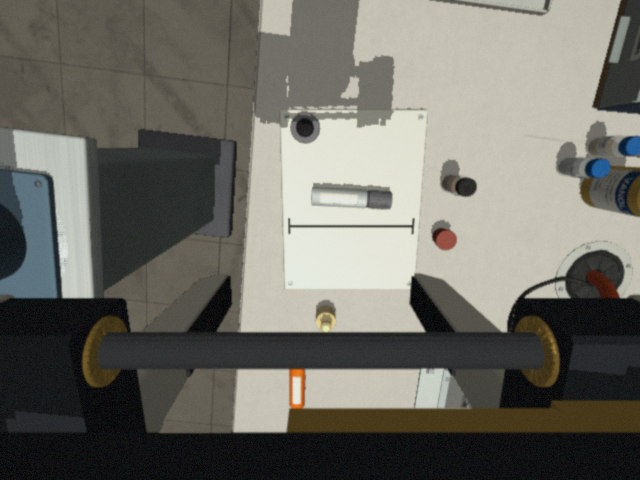

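The wrist view shows the line from (289,226) to (413,226), the tube from (312,194) to (391,199) with its cap right, and the button at (305,127). I'll go lower for a finer measurement.

```bash
python3 - <<'E'
from h import *
robot.move_ptp([528,106,150],[np.pi,0,np.radians(96.8)])
w=robot.get_image("wrist"); cv2.imwrite("pics/w2.png",w["img"]); np.save("w2.npy",w,allow_pickle=True)
print(w["eye"],robot.current_t())
for p in ([622.1,89.9,8],[441.7,68.4,8],[577.8,123.2,21],[474.3,119.1,21],[455.5,204.7,28]): print(proj(w,p).round(0))
E
```

```text
[519.22868615 176.17174004 316.31618726] 2.975
[[418. 258.]]
[[225. 258.]]
[[379. 220.]]
[[261. 211.]]
[[244. 103.]]
```

View pics/w2.png

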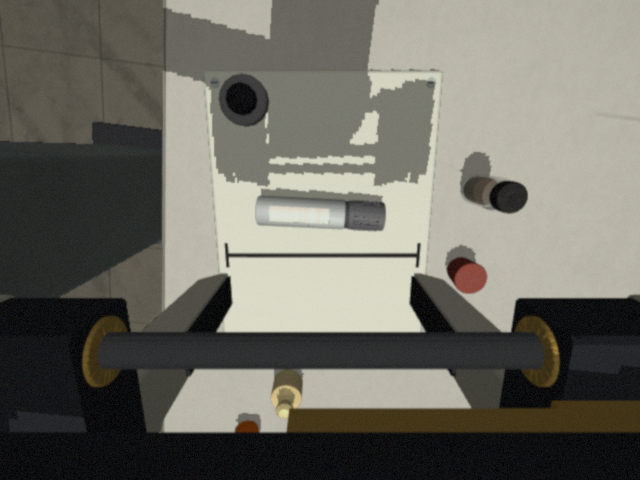

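The closer view shows the line on row 255 from x=227 to 418, the tube from (257,211) to (385,216), and the button at (240,100). The board is partly shadowed by the arm, but the tube is clear. I'll fit all of these to subpixel.

```bash
cat >>h.py <<'E'
def measure(w,prt=True):
    """line & tube axis from a wrist picture (line horizontal in it); tube found in a row window around board white"""
    g=cv2.cvtColor(w["img"],cv2.COLOR_BGR2GRAY).astype(float)
    return g
E
python3 - <<'E'
from h import *
w=np.load("w2.npy",allow_pickle=True).item(); img=w["img"]
g=cv2.cvtColor(img,cv2.COLOR_BGR2GRAY).astype(int)
for c in (275,310,340,365,378): print(c,g[186:266,c].tolist())
print(img[190,300],img[212,300],img[203,335],img[225,335])
print("row212",g[212,250:262].tolist(),g[215,380:392].tolist())
E
```

```text
275 [214, 208, 196, 178, 138, 120, 124, 120, 119, 110, 99, 93, 105, 115, 123, 133, 143, 153, 157, 175, 199, 210, 215, 216, 221, 221, 223, 224, 223, 224, 222, 223, 222, 220, 215, 191, 174, 160, 147, 156, 191, 212, 214, 215, 217, 213, 213, 213, 216, 214, 213, 214, 215, 217, 214, 215, 215, 216, 217, 214, 214, 217, 212, 214, 215, 213, 194, 132, 69, 47, 76, 142, 200, 216, 213, 215, 217, 216, 214, 214]
310 [214, 214, 210, 187, 143, 123, 124, 118, 121, 121, 121, 108, 92, 88, 103, 115, 121, 132, 140, 149, 158, 176, 204, 213, 215, 219, 221, 221, 225, 223, 224, 223, 223, 223, 223, 221, 213, 194, 176, 162, 153, 167, 200, 214, 214, 215, 215, 213, 214, 213, 214, 214, 216, 215, 214, 215, 215, 215, 216, 217, 214, 216, 213, 215, 214, 209, 193, 131, 67, 49, 78, 139, 200, 214, 216, 216, 215, 214, 216, 214]
340 [215, 215, 215, 212, 214, 210, 190, 142, 119, 118, 120, 118, 113, 101, 82, 87, 100, 111, 118, 128, 140, 146, 153, 160, 165, 168, 177, 184, 187, 190, 194, 199, 204, 206, 207, 206, 204, 197, 189, 181, 169, 156, 161, 185, 206, 213, 217, 215, 214, 216, 213, 216, 212, 215, 215, 214, 213, 216, 214, 21
[... 346 characters left out ...]
2, 217, 216, 216, 216, 215, 213, 215, 217, 216, 213, 214, 215, 210, 190, 131, 67, 45, 74, 142, 200, 213, 215, 214, 214, 214, 215, 217]
378 [199, 211, 214, 213, 212, 212, 212, 211, 207, 179, 136, 118, 118, 120, 117, 105, 84, 76, 74, 77, 72, 75, 80, 80, 85, 90, 89, 95, 97, 104, 101, 101, 105, 106, 101, 85, 93, 103, 100, 86, 88, 93, 89, 97, 144, 197, 212, 217, 214, 216, 214, 214, 216, 216, 215, 215, 217, 216, 215, 214, 215, 215, 213, 216, 214, 212, 186, 129, 64, 45, 77, 142, 198, 214, 215, 216, 216, 214, 215, 216]
[177 193 193] [207 222 223] [108 114 111] [172 180 176]
row212 [216, 213, 212, 216, 205, 184, 182, 192, 194, 193, 195, 191] [100, 101, 99, 100, 101, 138, 197, 213, 214, 215, 213, 214]
```

```bash
python3 - <<'E'
s=open("h.py").read().split("def measure")[0]
s+='''
LM=None
def fitline(w):
    """black line -> mid (xy), yaw; picture must show both ticks clear of shadow"""
    g=cv2.cvtColor(w["img"],cv2.COLOR_BGR2GRAY).astype(float)
    r=slice(240,272); rows=np.arange(240,272); cols=np.arange(236,412)
    wt=np.clip(160-g[r,236:412],0,None); v=(wt*rows[:,None]).sum(0)/wt.sum(0)
    k=np.polyfit(cols,v,1); e=[]
    t=g[250:260].min(0); on=np.where(t[200:450]<130)[0]+200; e=[on.min(),on.max()]
    p=ray(w,[(c,np.polyval(k,c)) for c in e],8); a=p[1]-p[0]
    return p.mean(0)[:2],np.arctan2(a[1],a[0]),np.hypot(*a[:2])
def edge(w,cols,lo,hi,sign,dz=13):
    """tube silhouette: strongest dark->bright (sign=1, going down) step per column"""
    g=cv2.GaussianBlur(cv2.cvtColor(w["img"],cv2.COLOR_BGR2GRAY),(3,3),0).astype(float)
    d=sign*(g[2:]-g[:-2]); pts=[]
    for c in cols:
        x=d[lo-1:hi-1,c]; i=int(x.argmax()); 
        if 0<i<len(x)-1: pts.append((c,lo+i+0.5*(x[i-1]-x[i+1])/(x[i-1]-2*x[i]+x[i+1])))
    return np.array(pts)
def axis(w,pts,up,yaw):
    """points of the tube axis (z=21) from silhouette pixels; up=+1: axis lies on board +y of the edge"""
    n=np.array([-np.sin(yaw),np.cos(yaw)]); P=ray(w,pts,21); v=P-w["eye"]
    s=(v[:,:2]@n)/v[:,2]; return P[:,:2]+up*np.outer(13*np.hypot(1,s),n)
def rel(P,M,yaw):
    c,s=np.cos(yaw),np.sin(yaw); return (P-M)@np.array([[c,-s],[s,c]])
'''
open("h.py","w").write(s)
E
python3 - <<'E'
from h import *
w=np.load("w2.npy",allow_pickle=True).item()
M,yw,L=fitline(w); print(M,np.degrees(yw),L); np.save("line.npy",[*M,yw])
for lo,hi,up in ((220,238,1),):
    p=edge(w,range(262,384),lo,hi,1); q=rel(axis(w,p,up,yw),M,yw)
    k=np.polyfit(q[:,0],q[:,1],1); r=q[:,1]-np.polyval(k,q[:,0]); print(k,np.degrees(np.arctan(k[0])),r.std())
e=rel(ray(w,[(254.5,211),(385.5,216)],21)[:,:2],M,yw);print("ends",e)
b=[] 
m=(w["img"].max(2)<45).astype(np.uint8); m[:,:205]=0;m[130:]=0;m[:,280:]=0
n,l,s,c=cv2.connectedComponentsWithStats(m); print(s[1:],c[1:])
d=robot.get_image("side"); print(d["eye"].round(0))
i=d["img"][300:360,390:450]; m=(i.max(2)<50).astype(np.uint8); n,l,s,c=cv2.connectedComponentsWithStats(m); print(s[1:],c[1:]+[390,300])
E
```

```text
[546.28061549  83.58931233] 6.759304498375445 210.56517588359063
[-0.04339025 41.50993045] -2.4845195780801563 0.29976710485771224
ends [[-73.04250332  43.96553389]
 [ 41.23272895  39.58087416]]
[[226  82  32  34 812]
 [267 100   1   4   4]
 [261 105   6  14  17]
 [254 119   6   5   7]] [[240.92364532  98.45320197]
 [267.         101.5       ]
 [264.11764706 111.64705882]
 [256.85714286 121.        ]]
[571. 759. 557.]
[[ 23  18  18  16 221]] [[421.19004525 325.52488688]]
```

```bash
python3 - <<'E'
from h import *
w=np.load("w2.npy",allow_pickle=True).item()
M,yw,L=fitline(w); a=ray(w,[(227,255),(418.5,255)],8); print(np.hypot(*(a[1]-a[0])[:2])); u=np.array([np.cos(yw),np.sin(yw)])
M=M+u*((a.mean(0)[:2]-M)@u); np.save("line.npy",[*M,yw]); print("M",M)
d=robot.get_image("side")
for z in (20,24,28,32): print(z,ray(w,(240.9,98.5),z)[0].round(1),ray(d,(421.2,325.5),z)[0].round(1), rel(ray(w,(240.9,98.5),z)[:,:2],M,yw))
q=rel(axis(w,edge(w,range(262,384),220,238,1),1,yw),M,yw); k=np.polyfit(q[:,0],q[:,1],1)
ex=rel(ray(w,[(254.5,211),(385.5,216)],21)[:,:2],M,yw)[:,0].mean(); print(k,ex)
ty=yw+np.arctan(k[0]); c=np.array([ex,np.polyval(k,ex)])
u=np.array([np.cos(yw),np.sin(yw)]); n=np.array([-u[1],u[0]])
C=M+c[0]*u+c[1]*n; t=np.array([-np.sin(ty),np.cos(ty)]); print("tube",C,np.degrees(ty))
# stroke 1
O=[np.pi,0,ty+np.pi/2]; s=C+5*t
robot.move_gripper(0.5)
robot.move_ptp([*s,60],O)
h=robot.move_linear([*s,38],speed=100)
h=robot.move_linear([*s,30],speed=15,f_stop=4); p=robot.current_tcp_pos(); print(h,p,robot.current_contact_force(),robot.current_t())
i=robot.get_image("side"); cv2.imwrite("pics/s1.png",cv2.resize(i["img"][210:360,260:460],None,fx=4,fy=4))
robot.move_linear([*(s-20*t),p[2]],speed=30); print(robot.current_contact_force(),robot.current_tcp_pos())
robot.move_linear([*(s-20*t),60],speed=100)
robot.move_ptp([528,106,150],[np.pi,0,np.radians(96.8)])
w=robot.get_image("wrist"); cv2.imwrite("pics/w3.png",w["img"]); np.save("w3.npy",w,allow_pickle=True);print(robot.current_t())
E
```

```text
180.0089972222032
M [532.96714773  82.01136723]
20 [451.1 208.7  20. ] [451.1 203.1  20. ] [[-66.35366311 135.43363404]]
24 [452.1 208.3  24. ] [451.9 207.3  24. ] [[-65.49251214 134.88947561]]
28 [453.  207.8  28. ] [452.8 211.4  28. ] [[-64.63136118 134.34531718]]
32 [453.9 207.4  32. ] [453.7 215.5  32. ] [[-63.77021021 133.80115875]]
[-0.04339025 42.09164841] -2.4982345572471942
tube [525.51938829 123.6240583 ] 4.274784920295262
True [525.83002365 128.57084479  34.16479643] [-1.0599069   0.4100466   5.09343541] 5.1917
[1.80157683 0.15613193 3.34503845] [526.91664811 108.59689198  34.17783901]
6.9667
```

View pics/s1.png

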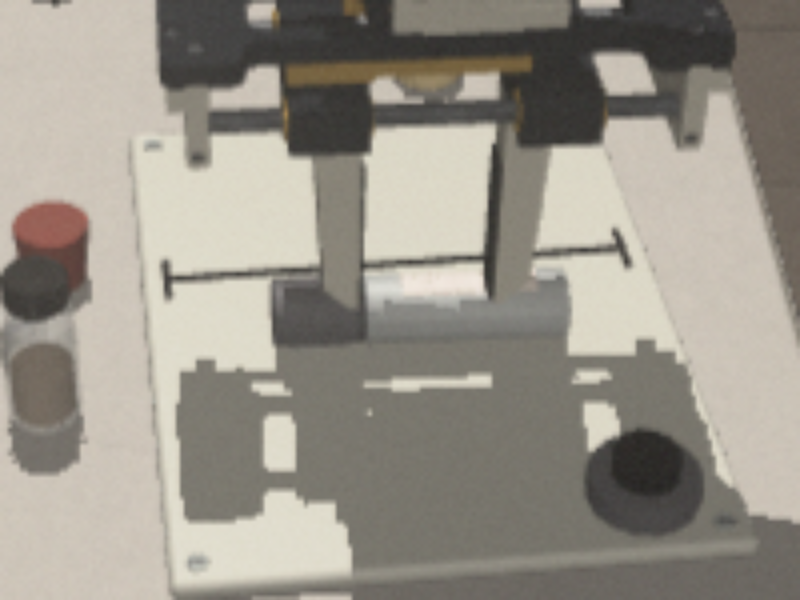

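View pics/w3.png

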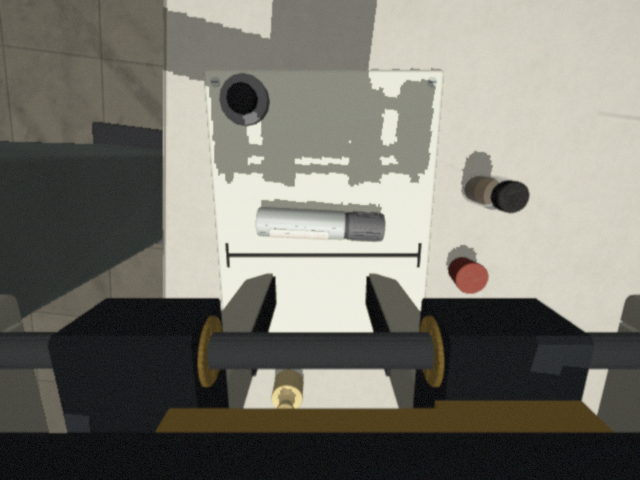

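The tube has rolled about 10 mm: its label now faces the line and it lies from (257,220) to (385,225). Two more strokes, then I'll measure.

```bash
cat >>h.py <<'E'
*M,yw=np.load("line.npy"); M=np.array(M); u=np.array([np.cos(yw),np.sin(yw)]); n=np.array([-u[1],u[0]])
def tube(w,guess):
    """offset(mm), slope of the tube axis in the line frame, from the lower silhouette near the guessed offset"""
    E=M+(guess-13)*n; r=int(proj(w,[*E,21])[0,1])
    q=rel(axis(w,edge(w,range(262,382),r-9,r+10,1),1,yw),M,yw)
    k=np.polyfit(q[:,0],q[:,1],1); g=np.abs(q[:,1]-np.polyval(k,q[:,0]))<1
    k=np.polyfit(q[g,0],q[g,1],1); return k[1],k[0],g.mean()
def stroke(c,slope,roll,x=-3,sgn=1):
    ty=yw+np.arctan(slope); t=np.array([-np.sin(ty),np.cos(ty)])*sgn
    s=M+x*u+c*n+6*t if roll>8 else M+x*u+c*n+roll/2*t; e=s-2*roll*t; O=[np.pi,0,ty+np.pi/2]
    robot.move_linear([*s,50],O,speed=120); robot.move_linear([*s,37],speed=100)
    print(robot.move_linear([*s,30],speed=15,f_stop=4)); z=robot.current_tcp_pos()[2]
    robot.move_linear([*e,z],speed=30); print(robot.current_contact_force().round(1)); robot.move_linear([*e,50],speed=100)
def look(name):
    robot.move_linear([528,106,150],[np.pi,0,np.radians(96.8)],speed=200); robot.sleep(.2)
    w=robot.get_image("wrist"); cv2.imwrite(f"pics/{name}.png",w["img"]); np.save(name,w,allow_pickle=True); return w
E
python3 - <<'E'
from h import *
w=np.load("w3.npy",allow_pickle=True).item(); c,s,_=tube(w,32); print(c,s,_)
stroke(c,s,12); stroke(c-12,s,12)
w=look("w4"); print(tube(w,c-24),robot.current_t())
E
```

```text
33.01274120400003 -0.06447097221370218 0.3305084745762712
True
[1.  0.4 2.9]
True
[2.5 0.4 3. ]
(np.float64(8.2744930839548), np.float64(-0.04437225406152846), np.float64(0.9666666666666667)) 12.875
```

View pics/w4.png

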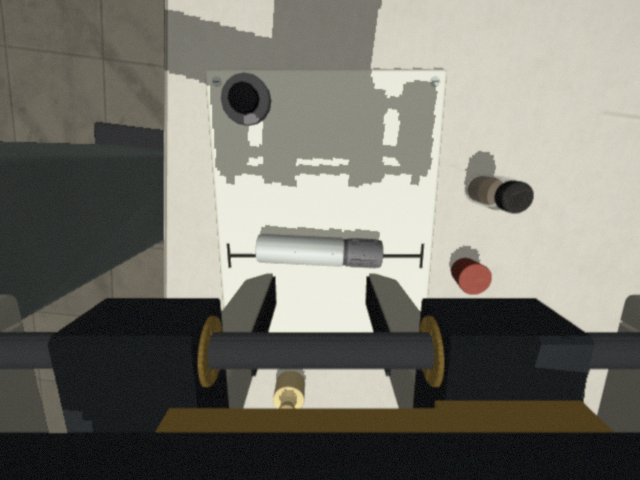

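The tube is now 8.3 mm from the line, with about −2.5° of yaw. I'll square it with a gentle two-finger push at axis height from behind, stopping short of the line.

```bash
cat >>h.py <<'E'
def push(a,b,x=-3,sgn=1):
    O=[np.pi,0,yw+np.pi/2]; P=lambda d,z:[*(M+x*u+d*n),z]
    robot.move_linear(P(a,50),O,speed=150); robot.move_linear(P(a,13),speed=80,f_stop=6)
    robot.move_linear(P(b+4*sgn,13),speed=20); robot.move_linear(P(b,13),speed=6); robot.sleep(.3); print(robot.current_contact_force().round(1))
    robot.move_linear(P(b+5*sgn,13),speed=15); robot.move_linear(P(b+5*sgn,60),speed=100)
E
python3 - <<'E'
from h import *
robot.move_gripper(0.8)
push(40,27.5)
w=look("w5"); print(tube(w,4),tube(w,7),robot.current_t())
E
```

```text
[ 0.2 -0.7  1.1]
(np.float64(3.331746775434728), np.float64(-0.03723732506839629), np.float64(0.9666666666666667)) (np.float64(3.331746775434728), np.float64(-0.03723732506839629), np.float64(0.9666666666666667)) 18.6167
```

View pics/w5.png

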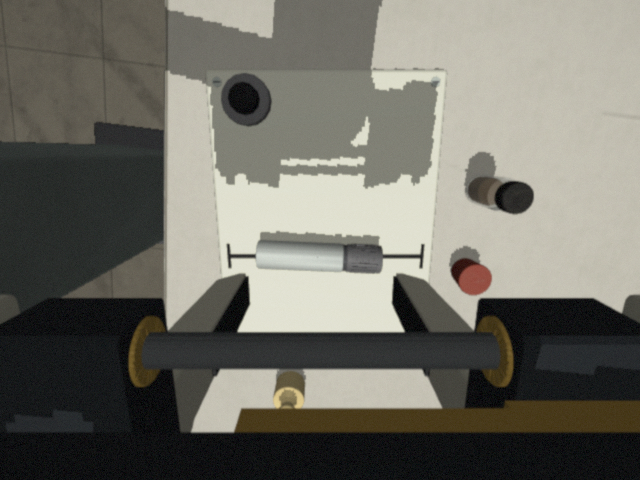

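The tube is at 3.3 mm with −2.1° of yaw: pushing from one side mostly rolls it and hardly turns it. I'll stand the open fingers diagonally, one on each side near opposite ends, and turn the wrist. That yaws the tube and centres it on the TCP, with no closing of the jaws.

```bash
cat >>h.py <<'E'
def twist(alpha,off=0,x=-3,sgn=1,a0=42):
    Y=lambda a:[np.pi,0,yw+np.pi/2-sgn*np.radians(a)]; p=M+x*u+off*n
    robot.move_ptp([*p,70],Y(a0)); print("down hit",robot.move_linear([*p,14],speed=80,f_stop=6))
    for a in np.r_[np.arange(a0-3,alpha+.5,-2),alpha]: robot.move_ptp([*p,14],Y(a))
    robot.sleep(.3); print(robot.current_contact_force().round(1))
    robot.move_ptp([*p,14],Y(alpha+4)); robot.move_ptp([*p,14],Y(a0)); robot.move_linear([*p,70],speed=120)
E
python3 - <<'E'
from h import *
robot.move_gripper(1.0)
twist(29.5)
w=look("w6"); print(tube(w,2),tube(w,0),robot.current_t())
E
```

```text
down hit False
[-0.2  0.6 -0.1]
(np.float64(1.4180283384066819), np.float64(-0.034354260621264406), np.float64(0.975)) (np.float64(1.4180283384066819), np.float64(-0.034354260621264406), np.float64(0.975)) 24.7833
```

View pics/w6.png

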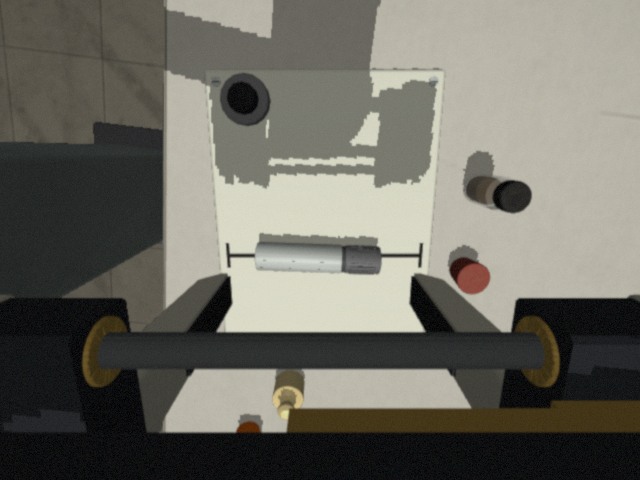

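```bash
python3 - <<'E'
from h import *
twist(25.8,a0=36)
w=look("w7"); print(tube(w,0),robot.current_t())
E
```

```text
down hit False
[-0.1  0.1 -0.5]
(np.float64(0.7018588146808039), np.float64(0.008349927265786898), np.float64(0.9666666666666667)) 29.9417
```

It's near target: 0.7 mm and +0.5°. I'll cross-check with the camera directly above the line, where parallax vanishes.

```bash
python3 - <<'E'
from h import *
robot.move_linear([541,14,120],[np.pi,0,yw+np.pi/2],speed=200); robot.sleep(.2)
w=robot.get_image("wrist"); np.save("w8",w,allow_pickle=True); print(w["eye"],rel(w["eye"][:2],M,yw),robot.current_t())
r=proj(w,[*M,8])[0].astype(int); print(r)
c=w["img"][max(0,r[1]-75):r[1]+75,r[0]-130:r[0]+130]; cv2.imwrite("pics/w8.png",cv2.resize(c,None,fx=3,fy=3))
E
```

```text
[531.71735417  84.8615948  285.78214989] [-0.90563871  2.97751569] 30.8333
[321 154]
```

View pics/w8.png

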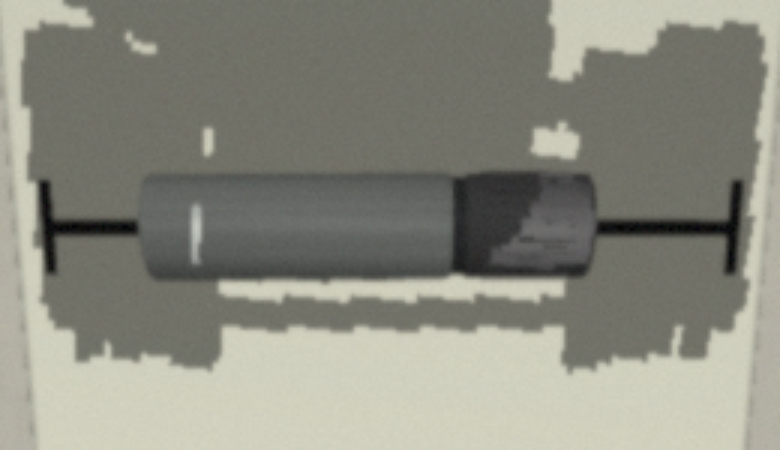

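```bash
python3 - <<'E'
from h import *
w=np.load("w8.npy",allow_pickle=True).item()
g=cv2.cvtColor(w["img"],cv2.COLOR_BGR2GRAY).astype(float)
rows=np.arange(148,162); L=[]
for c in [*range(211,234),*range(394,428)]:
    x=g[148:162,c]; t=np.clip(.8*np.median(x[[0,1,-1,-2]])-x,0,None); L.append((c,(t*rows).sum()/t.sum()))
L=np.array(L); q=rel(ray(w,L,8)[:,:2],M,yw); kl=np.polyfit(q[:,0],q[:,1],1)
cols=[*range(245,340),*range(345,382)]
res=[]
for lo,hi,s,up in ((130,145,-1,-1),(163,178,1,1)):
    p=edge(w,cols,lo,hi,s); a=rel(axis(w,p,up,yw),M,yw); k=np.polyfit(a[:,0],a[:,1],1)
    g_=abs(a[:,1]-np.polyval(k,a[:,0]))<.8; k=np.polyfit(a[g_,0],a[g_,1],1); res.append(k); print(k,g_.mean())
print("line",kl,"tube-line", np.mean(res,0)-kl)
E
```

```text
[0.00463236 0.24850882] 0.8916666666666667
[0.00936451 0.40299603] 0.9924242424242424
line [ 0.00042475 -0.14830349] tube-line [0.00657369 0.47405591]
```

The vertical view shows the tube over the line, with both line ends entering the end faces centrally: 0.5 mm and 0.4° off. That's good enough, so next is the button.

```bash
python3 - <<'E'
from h import *
robot.move_gripper(0.0)
b=[452.2,208.1]; O=[np.pi,0,yw+np.pi/2]
robot.move_ptp([*b,70],O); robot.move_linear([*b,34],speed=80)
h1=robot.move_linear([*b,10],speed=15,f_stop=1.0); z1=robot.current_tcp_pos()[2]
h2=robot.move_linear([*b,8],speed=12,f_stop=10); z2=robot.current_tcp_pos()[2]
print(h1,z1,h2,z2,robot.current_contact_force().round(1)); robot.sleep(.3)
d=robot.get_image("side"); 
robot.move_linear([*b,90],speed=80); 
s=robot.get_image("side"); cv2.imwrite("pics/s9.png",np.vstack([cv2.resize(i["img"][240:360,280:460],None,fx=2.5,fy=2.5) for i in (d,s)]))
print(robot.current_t(),robot.current_contact_force().round(1))
E
```

```text
True 28.948253425932275 True 24.245430966302074 [-0.8 -0.1  6.4]
36.4917 [ 0.2 -0.3 -0.5]
```

View pics/s9.png

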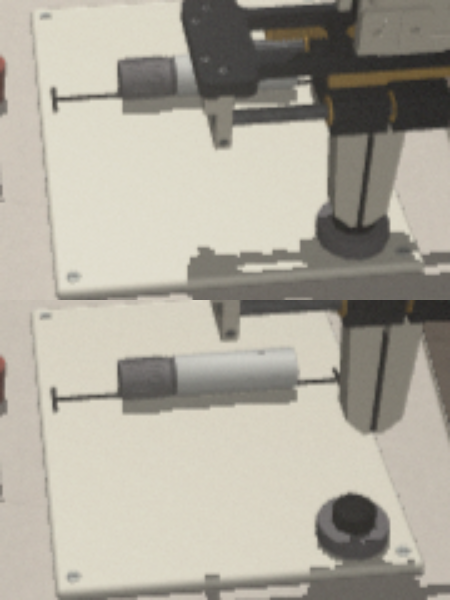

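The press stopped hard, having travelled 4.7 mm past the 1 N contact point. I'll repeat it with a better-centred, slightly firmer press to be sure it reached full travel, recording force against depth.

```bash
python3 - <<'E'
from h import *
b=[453.2,209.5]
robot.move_linear([*b,40],speed=150); robot.move_linear([*b,31],speed=60)
for z in (29,28,26.5,25,24,23.5):
    h=robot.move_linear([*b,z],speed=12,f_stop=18); print(z,h,robot.current_tcp_pos()[2].round(2),robot.current_contact_force()[2].round(1))
    if h: break
robot.sleep(.3); print(robot.current_tcp_pos()[2].round(2),robot.current_contact_force()[2].round(1))
robot.move_linear([*b,90],speed=80); robot.move_linear([541,14,120],[np.pi,0,yw+np.pi/2],speed=200); robot.sleep(.2)
w=robot.get_image("wrist"); r=proj(w,[*M,8])[0].astype(int)
c=w["img"][max(0,r[1]-150):r[1]+75,r[0]-130:r[0]+130]; cv2.imwrite("pics/w10.png",cv2.resize(c,None,fx=2.5,fy=2.5)); print(robot.current_t())
for lo,hi,s,up in ((130,145,-1,-1),(163,178,1,1)):
    a=rel(axis(w,edge(w,range(245,335),lo,hi,s),up,yw),M,yw); print(np.polyfit(a[:,0],a[:,1],1))
E
```

```text
29 False 29.34 1.8
28 False 28.21 1.5
26.5 False 26.63 3.2
25 False 25.13 4.4
24 False 24.28 5.6
23.5 False 24.18 10.0
24.18 8.2
41.6583
[-0.02537205 -0.08772728]
[-0.00189378  0.08932618]
```

View pics/w10.png

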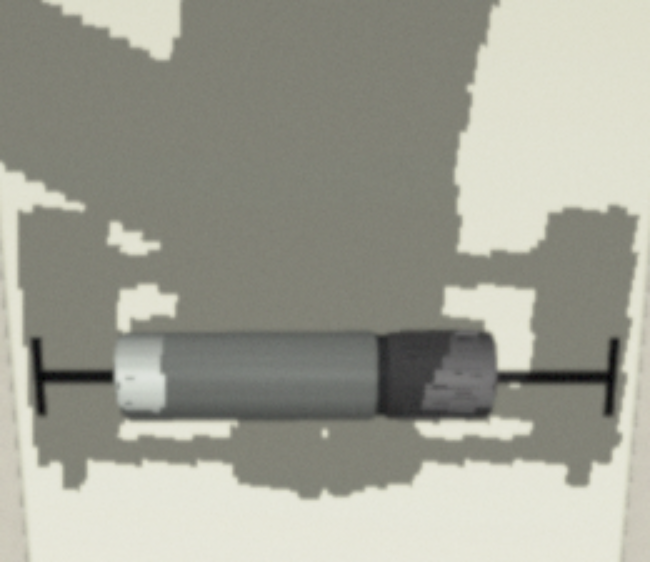

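The force reached about 4.4 N, then rose steeply at z=24.2, so the button is at its hard stop. The tube is still centred: rows 332–418 against the line at row 376 in this crop. Handing in.

```bash
python3 -c "
from bench import robot
robot.hand_in(); print(robot.current_t())"
```

```text
the job is handed in; nothing more can be done
the job is handed in; nothing more can be done
```

The tube lies along the black line and the button was pressed fully down. I handed the job in at about 42 s.

- **Rolling:** I took the tube most of the way with three fingertip strokes along its top. A gentle push from behind and two wrist turns brought it onto the line and squared it. For those turns the open fingers stood on opposite sides near its ends, and the jaws were never closed on it or lifted it.
- **Tube position:** the overhead check before the button press put it about 0.5 mm off the line's centre and 0.4° off square. After the press it looked unmoved. In the last numeric check one edge fit read 0.1° and the other −1.5°. I put that down to arm shadow on the board.
- **Button:** I pressed it twice. The first press stopped at a hard stop, at about 24.2 mm. I repeated it to be sure: the force built to about 4.4 N, then rose sharply at the same height, so it was fully down. After the first press the side camera showed it up again. After the second I lifted clear but took no picture of it.
- **Other items:** the vial, stopper, brass weight and orange look-alike were never touched as far as I could tell. I did not measure their positions again at the end.

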